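Push the leftover cheese cube through the sprung flap into the fondue box

TASK

The leftover cube of cheese on the little deck of the wooden drop box belongs in the fondue bin behind the red self-closing flap. Push the flap inwards with one finger and keep holding it open with that finger while the other finger pushes the cube along the deck and over the edge, so that it drops into the bin; then draw back so that the flap swings fully shut. Only push: do not lift or carry the cube, and leave the other cheeses and tools on the counter alone.

Things in the scene. Friction and masses are not known exactly. Their poses are not given: they have to be found in the camera images.
- threshold (a point): Frame of the fixed light-wood drop box, 283 x 146 mm: middle of the edge where its deck ends and its bin begins, at deck height, 75 mm above the counter. x points inwards (deck to bin, roughly away from the robot), y left, z up. Flat deck: x -135 to 0, y -65 to 65 mm, with lips 8 mm high along both sides. All is open above, so fingers can come down from there.
- bin_floor (a point): Middle of the bin's floor, 69 mm below the deck; axes as threshold. The bin (inside x 0 to 140, y -65 to 65 mm from the threshold) has walls 8 mm thick that stand 10 mm above deck height.
- flap (a joint): Angle of the red flap: 0 = shut, across the opening at the threshold's x = 0; up to 1.45 rad as it swings inwards over the bin (inwards only). Upright panel, 5 mm thick, 124 mm long, 5 to 47 mm above the deck. A spring shuts it as soon as it is let go: 0.08 N m shut, 0.15 N m wide open, so 3 to 6 N hold it when pushed 25 to 30 mm from the hinge, where a short push opens it far.
- flap_hinge (a point): The flap's upright hinge, at the left end of the threshold (its frame: x 0, y +68 mm), 26 mm above the deck. The steel pin there and the wooden stop post at the right end stand 57 and 46 mm above the deck.
- flap_tip (a point): Free end of the flap, half-way up the panel (26 mm above the deck): at the right when shut, swings far and left.
- cube_center (a point): Centre of the pale yellow cheese cube, 48 x 50 x 50 mm, about 0.1 kg (weight varies), standing loose on the deck in front of the right half of the flap (its centre 60 to 85 mm before the threshold, 20 to 35 mm right of the middle), turned at most 10 degrees against the box. Its axes are those of the cube; z up, x (48 mm) roughly along the box's x.
- spare_cube: Bystander: another pale cheese cube, 50 x 52 x 54 mm, on the counter to the right of the box; origin at the middle of its underside. Leave it where it is.
- goat_drum: Bystander: white goat cheese drum, 98 mm across, 67 mm high, right of the box; origin at the middle of its underside.
- little_tomme: Bystander: small brown round cheese, 86 mm across, 59 mm high, left of the box; origin at the middle of its underside.
- pink_cut: Bystander: wedge of pink-rinded cheese, 105 x 92 x 46 mm, far right; origin at the middle of its underside.
- wood_spatula: Bystander: flat wooden spatula, 300 mm long, 9 mm thick, lying far right; origin at the middle of its underside.
- tongs: Bystander: serving tongs, 164 mm long, 18 mm high, lying on the left near the counter's front edge; origin at the middle of their underside.
There are look-alikes about, which are no part of the job. What is shaped like the part that bears cube_center but blue or orange is not meant.

How it is judged:
By the outcome, as a careful person would: the job done as asked, in the order asked, and still so for the second after the job is handed in, with the robot touching nothing.
It also fails if it takes over 32 s, if anything falls off the work surface, if the arm or the gripper's body presses on something with over 40 N, if the wrist force passes 120 N, or if a joint passes its speed limit or range.

ROBOT

A 6-joint arm with a two-finger parallel gripper is mounted at the origin on a cart in front of the work surface, level with it; the furniture and walls round the work are solid. World frame = base frame: x ahead of the robot, y to its left, z up, the work surface at z = 0. Lengths are in m, angles in rad, forces in N, time in s.
With the tool pointing down it reaches from about 0.425 to 0.95 m from the base axis. Payload 3.5 kg.
Tool frame: the origin (TCP) lies at the very end of the fingers, on their centre line; the grasp point (between the pads) lies 19 mm behind it; x points along the fingers, z is the direction in which the jaws open and shut, and the axes are right-handed (so a half turn about x gives the same grasp; the last joint's range is limited). The gripper opens to 85 mm and grips with 20 to 120 N. Pads are 22 mm wide; open, the fingers measure 114 mm over their backs; the gripper's body (76 mm by 85 mm) begins 54 mm behind the grasp point. The pads swing forward as they close: fully open they stand 13 mm farther back than shut.
Start: joints at [1.046, 0.286, 1.577, -0, 1.279, -0.15], TCP at [0.247, 0.628, 0.193] pointing down, gripper open.
Joint ranges: [-2.77, 2.77], [-0.9, 2.22], [0.21, 2.48], [-1.53, 4.67], [0.24, 2.81], [-2.84, 2.84]. Speed limits (rad/s): [2.79, 2.79, 3.14, 3.14, 3.14, 3.14].

INTERFACE

Orientations are given as a unit quaternion [x, y, z, w].
In Python, from plant import ctrl, cams gives the robot as it stands.
- The arm moves only by the tool play_rows, never from a script. Its argument "rows" is a list of rows, each a list of 3 entries, a list of its own where there are three numbers: the opening in per cent of the stroke, from 0 (shut) to 100 (fully open), then the shift along the tool's x, y, z in units of 0.3 m (1.0 is 0.3 m), then the turn, a rotation vector about the tool's x, y, z in units of pi/2 rad (1.0 is pi/2 rad). A call has 1 to 10 rows; each row is the pose to reach, as a shift and turn from the pose commanded when the call began, along the tool's axes at that moment; what a row does not reach only later rows make up. A row lasts 1/12 s, in which the tool goes at most 41.7 mm and 7.16 degrees, less where a joint would pass 70% of its speed; a pose out of reach is approached as far as the arm can. A call with a number of a shift or a turn outside -1 to 1 is refused whole. A call with a gripper value outside its range is refused whole. The fingers move at their own pace and stop on an object; "force" is the grip in N (left out, the last holds). Time passes only in rows, so rows that repeat a pose let the fingers close. It gives the time, the measured TCP pose, the force and the opening at its end, in the units of the state.
- ctrl.get_state(): the state, without advancing time (a new reading comes with each control period).
- cams.read_camera(name): name is "scene" or "side" or "wrist"; returns a dict with "color" (384x512x3 uint8, red, green, blue), "fx", "fy", "cx", "cy" (pixels), "view" (4x4, takes a point from world to camera coordinates). Camera axes: x right, y down, z forward; pixel columns grow to the right and rows downward; lengths in m; the calibration is good to about 2 mm. A picture is of the moment at which its call begins. There is no depth.
- ctrl.sign_off(): hands the job in, once; it reports no verdict.
The state is a dict: "time": time; "qpos": joint angles; "dq": joint speeds; "joint_efforts": joint torques, N m; "eef_pos": TCP position; "tcp_rot": TCP orientation; "contact_force": force on the tool from outside, world axes, zero at the start; "wrist_torque": the same for the moment, N m; "opening": opening from 0.0 (shut) to 1.0 (fully open).
Only numpy, scipy, OpenCV 4.12 (cv2) and the standard library are available. Lean on these libraries where they do the work, as an engineer would, in place of code of your own. Each camera call takes 0.05 s, during which the arm holds its last target. There are 200 camera calls.

## Working session

There is one attempt and no reset: what is moved stays moved. The work goes in short steps, Python scripts to look and compute and a tool call to move; the robot and the scene stay as the last step left them, time stands still between calls to the robot, and variables do not carry over. Pictures are saved under pics/ and viewed, about 8 in all and at most 12, crops included, and the job is handed in when it is done.

Besides the shell and the picture viewer there is one more tool, called after "Emit:" by a JSON object that holds its "fn" and its "kwargs". play_rows: Moves the arm, as the interface text tells. Shifts and turns lie within -1 to 1; 1 stands for 0.3 m of shift or pi/2 rad of turn. Its arguments: {"type":"object","properties":{"rows":{"type":"array"},"force":{"type":"number"}},"required":["rows"]}

```bash
mkdir -p pics; ls; python3 - <<'E'
from plant import ctrl,cams
import cv2,numpy as np
print(ctrl.get_state())
ims=[]
for n in ("scene","side"):
    r=cams.read_camera(n); np.save(f"pics/{n}0.npy",r,allow_pickle=True)
    cv2.imwrite(f"pics/{n}0.png",cv2.resize(r["color"][:,:,::-1],(800,600),interpolation=cv2.INTER_CUBIC))
    V=np.array(r["view"]); print(n,r["fx"],r["cx"],r["cy"],-V[:3,:3].T@V[:3,3],V[2,:3])
E
```

```text
pics
{'time': 0.0, 'qpos': array([ 1.04600863e+00,  2.87177855e-01,  1.57819370e+00,  6.04754902e-06,
        1.27860702e+00, -1.50022220e-01]), 'dq': array([-2.75312317e-04,  6.86422313e-04,  6.46392851e-04, -1.50115602e-03,
        1.17938924e-03,  3.06566110e-05]), 'joint_efforts': array([-6.12065724e-04, -4.05984950e+01, -2.92626590e+01, -1.32051455e-04,
        5.69854121e-03, -2.82560002e-07]), 'eef_pos': array([0.24668838, 0.62749481, 0.19163012]), 'tcp_rot': array([-0.39846629,  0.58515275,  0.3977392 ,  0.58363036]), 'contact_force': array([ 0.29113126, -0.21730501, -0.53653602]), 'wrist_torque': array([-0.0180419 ,  0.02442817,  0.02296678]), 'opening': 0.9999004238598123}
scene 367.38954737348945 257.8128258747891 186.23121232162396 [ 0.01493092 -0.95888092  1.03134823] [ 0.3537487   0.65619774 -0.66653311]
side 396.64387354839874 258.6096895230401 190.85955767435286 [0.16326891 1.33850648 1.02059991] [ 0.20841589 -0.80449715 -0.55618985]
```

View pics/scene0.png

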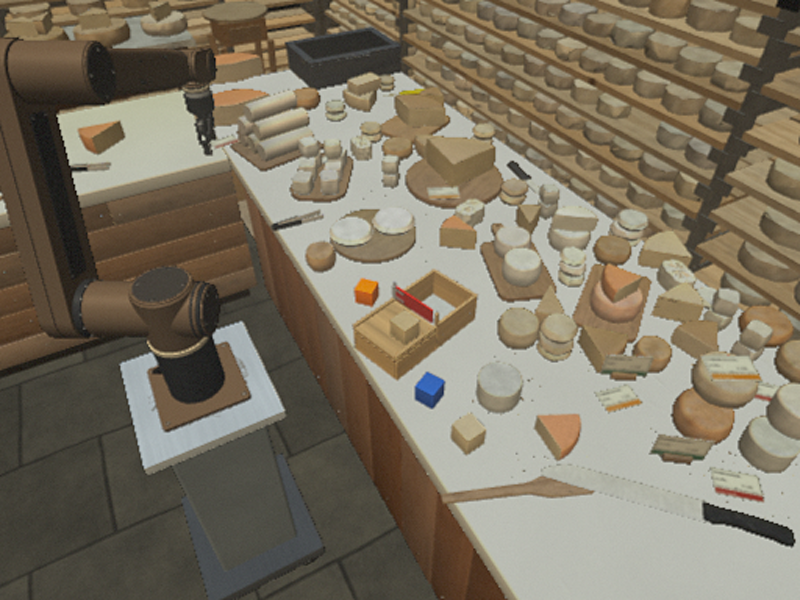

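View pics/side0.png

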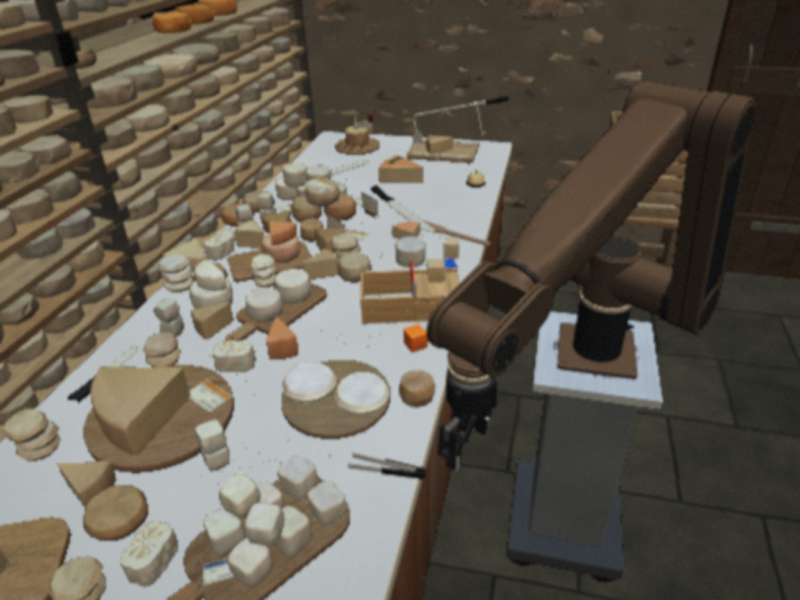

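The scene view (800x600) shows the box with corners near (355,335), (397,375), (477,292) and (435,272). The red flap runs from (393,285) to (437,318), and the cube top is near (404,318). The side view shows the box at about (360–460, 262–320). I'll make a rough estimate, then use the wrist camera.

```bash
cat > h.py <<'E'
import numpy as np,cv2
from scipy.spatial.transform import Rotation as R
from plant import ctrl,cams
def ray(r,p):
    V=np.array(r["view"]);d=V[:3,:3].T@np.array([(p[0]-r["cx"])/r["fx"],(p[1]-r["cy"])/r["fy"],1.]);return -V[:3,:3].T@V[:3,3],d
def onz(r,p,z):
    c,d=ray(r,p);return c+d*(z-c[2])/d[2]
def proj(r,P):
    V=np.array(r["view"]);q=V[:3,:3]@np.asarray(P)+V[:3,3];return np.array([r["cx"]+r["fx"]*q[0]/q[2],r["cy"]+r["fy"]*q[1]/q[2]])
def two(r1,p1,r2,p2):
    c1,d1=ray(r1,p1);c2,d2=ray(r2,p2);A=np.c_[d1,-d2];s=np.linalg.lstsq(A,c2-c1,rcond=None)[0]
    a,b=c1+d1*s[0],c2+d2*s[1];return (a+b)/2,np.linalg.norm(a-b)
def load(n): return np.load(f"pics/{n}.npy",allow_pickle=True).item()
def snap(n,cam="wrist",scale=1.5):
    r=cams.read_camera(cam);np.save(f"pics/{n}.npy",r,allow_pickle=True)
    cv2.imwrite(f"pics/{n}.png",cv2.resize(r["color"][:,:,::-1],None,fx=scale,fy=scale,interpolation=cv2.INTER_CUBIC));return r
def T(): 
    s=ctrl.get_state();return s,np.array(s["eef_pos"]),R.from_quat(s["tcp_rot"])
E
python3 - <<'E'
from h import *
r=load("scene0")
for n,p,z in (("L",(355,335),.083),("N",(397,375),.083),("R",(477,292),.085),("F",(435,272),.085),("hinge",(393,285),.122),("tip",(437,318),.1),("cube",(404,318),.125)):
    print(n,onz(r,np.array(p)*.64,z).round(3))
s,p,q=T();print(p,q.as_matrix().round(3))
w=cams.read_camera("wrist");V=np.array(w["view"]);c=-V[:3,:3].T@V[:3,3];print(w["fx"],w["cx"],w["cy"],c,q.inv().apply(c-p),(q.as_matrix().T@V[:3,:3].T).round(3))
E
```

```text
L [ 0.35  -0.105  0.083]
N [ 0.379 -0.255  0.083]
R [ 0.676 -0.119  0.085]
F [ 0.624 -0.003  0.085]
hinge [ 0.487 -0.033  0.122]
tip [ 0.534 -0.162  0.1  ]
cube [ 0.455 -0.148  0.125]
[0.24673206 0.62755085 0.19173424] [[-0.001 -0.931  0.366]
 [-0.002  0.366  0.931]
 [-1.     0.    -0.002]]
304.8032738725749 259.6551021123619 186.08808378404083 [0.18596283 0.65250821 0.37380971] [-0.18205409  0.06575116  0.00058119] [[ 0.001 -0.26   0.966]
 [-0.    -0.966 -0.26 ]
 [ 1.    -0.    -0.001]]
```

Emit:
{"fn": "play_rows", "kwargs": {"rows": [[100,[-0.26,-0.98,-0.65],[0,0,0]],[100,[-0.26,-0.98,-0.65],[0,0,0]],[100,[-0.26,-0.98,-0.65],[0,0,0]],[100,[-0.26,-0.98,-0.65],[0,0,0]],[100,[-0.26,-0.98,-0.65],[0,0,0]],[100,[-0.26,-0.98,-0.65],[0,0,0]],[100,[-0.26,-0.98,-0.65],[0,0,0]],[100,[-0.26,-0.98,-0.65],[0,0,0]],[100,[-0.26,-0.98,-0.65],[0,0,0]]]}}

```text
time: 0.9
eef_pos: [0.4509, 0.3363, 0.2719]
tcp_rot: [-0.398, 0.584, 0.397, 0.585]
contact_force: [-0.7, 0.8, 0.6]
opening: 1.0
```

Emit:
{"fn": "play_rows", "kwargs": {"rows": [[100,[0,-0.5,-1.0],[0,0,0]],[100,[0,-0.5,-1.0],[0,0,0]],[100,[0,-0.5,-1.0],[0,0,0]],[100,[0,-0.5,-1.0],[0,0,0]],[100,[0,-0.5,-1.0],[0,0,0]],[100,[0,-0.5,-1.0],[0,0,0]],[100,[0,-0.5,-1.0],[0,0,0]],[100,[0,-0.5,-1.0],[0,0,0]]]}}

```text
time: 1.57
eef_pos: [0.4783, 0.0051, 0.2709]
tcp_rot: [-0.398, 0.584, 0.398, 0.584]
contact_force: [0.1, -0.9, 1.0]
opening: 1.003
```

Emit:
{"fn": "play_rows", "kwargs": {"rows": [[100,[0,-0.09,-0.4],[0,0,0]],[100,[0,-0.09,-0.4],[0,0,0]],[100,[0,-0.09,-0.4],[0,0,0]],[100,[0,-0.09,-0.4],[0,0,0]],[100,[0,-0.09,-0.4],[0,0,0]],[100,[0,-0.09,-0.4],[0,0,0]]]}}

```text
time: 2.07
eef_pos: [0.4599, -0.1143, 0.2707]
tcp_rot: [-0.398, 0.585, 0.398, 0.585]
contact_force: [-0.4, -0.2, 0.2]
opening: 1.0
```

```bash
python3 - <<'E'
from h import *
snap("w1");s,p,q=T();print(s["time"],p,q.as_matrix().round(3),s["qpos"].round(2))
E
```

```text
2.1167 [ 0.46003376 -0.11366417  0.2708008 ] [[-0.    -0.931  0.365]
 [ 0.001  0.365  0.931]
 [-1.     0.001  0.   ]] [-0.46 -0.22  1.96  0.    1.41 -1.65]
```

View pics/w1.png

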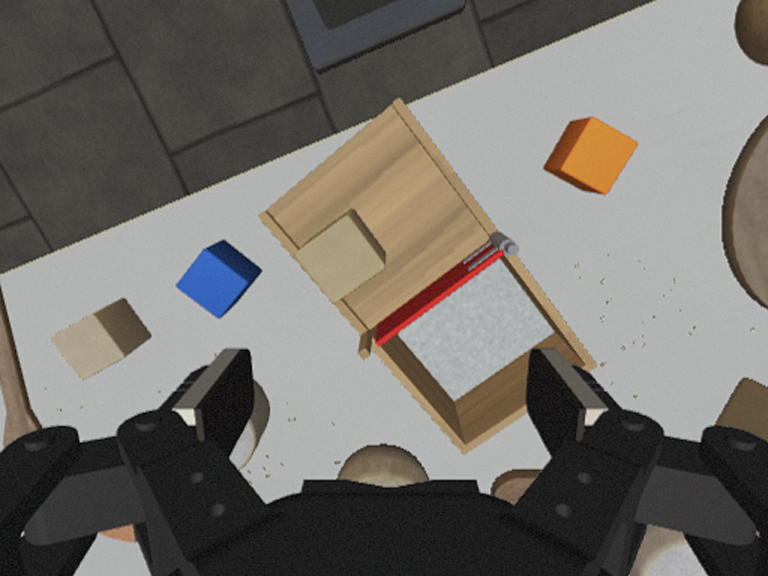

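The wrist view shows the box clearly, in 1.5x pixels. Near corners are (400,100) and (262,214), far corners (595,365) and (464,453). The red flap runs from (378,338) to (500,252), the pin is at (510,245) and the cube top is around (340,250). I'll take a second wrist view from another position to triangulate.

Emit:
{"fn": "play_rows", "kwargs": {"rows": [[100,[0.15,0.1,-0.25],[0,0,0]],[100,[0.15,0.1,-0.25],[0,0,0]],[100,[0.15,0.1,-0.25],[0,0,0]],[100,[0.15,0.1,-0.25],[0,0,0]]]}}

```text
time: 2.45
eef_pos: [0.4032, -0.1723, 0.2239]
tcp_rot: [-0.397, 0.585, 0.399, 0.584]
contact_force: [0.5, -0.4, 0.5]
opening: 0.996
```

```bash
python3 - <<'E'
from h import *
r=snap("w2");s,p,q=T();print(s["time"],p)
a=load("w1")["color"][50:310,160:410,::-1];b=r["color"][20:330,190:500,::-1]
a=cv2.resize(a,None,fx=3.2,fy=3.2)[:,:800][:600];
cv2.imwrite("pics/a.png",cv2.resize(load("w1")["color"][60:260,165:415,::-1],None,fx=3,fy=3,interpolation=cv2.INTER_CUBIC))
E
```

```text
2.5 [ 0.40462564 -0.17226115  0.22557672]
```

View pics/a.png

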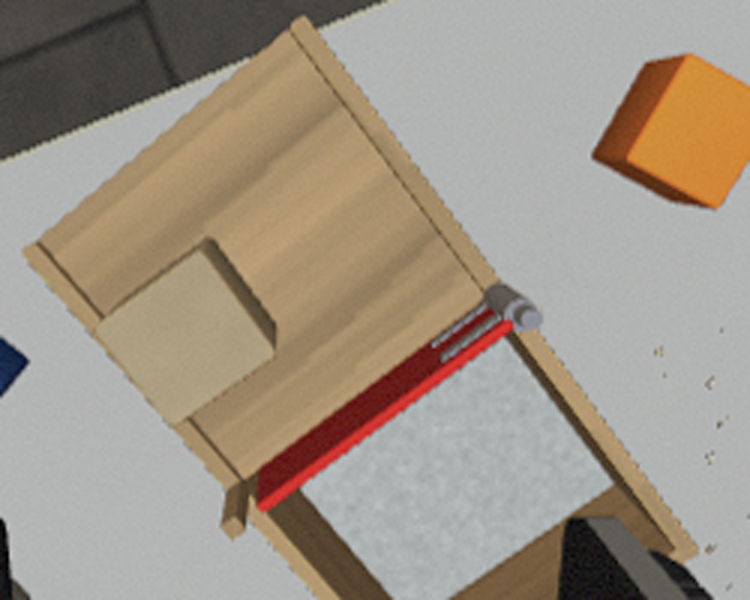

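View pics/w2.png

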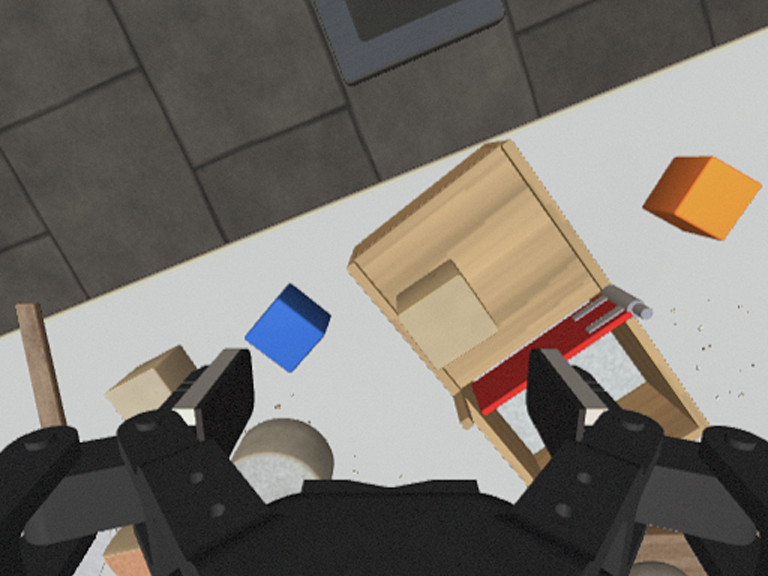

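```bash
python3 - <<'E'
from h import *
r1,r2=load("w1"),load("w2")
A=lambda u,v:((u+.5)/3-.5+165,(v+.5)/3-.5+60)
B=lambda u,v:((u+.5)/1.5-.5,(v+.5)/1.5-.5)
pts=dict(cBR=((96,325),(396,306)),cBL=((210,240),(452,261)),cFL=((276,355),(497,330)),cFR=((178,425),(442,370)),
tip=((262,507),(484,413)),nearL=((303,17),(512,142)),nearR=((27,250),(350,266)),farL=((697,550),(707,428)),pin=((527,318),(645,312)))
X={}
for k,(a,b) in pts.items():
    P,e=two(r1,A(*a),r2,B(*b));X[k]=P;z={'c':.125,'t':.122,'n':.083,'f':.085,'p':.132}[k[0]]
    print(k,P.round(4),round(e,4),onz(r1,A(*a),z).round(4)[:2],onz(r2,B(*b),z).round(4)[:2])
    X[k]=(onz(r1,A(*a),z)+onz(r2,B(*b),z))/2
ex=X['farL']-X['nearL'];yaw=np.arctan2(ex[1],ex[0]);d=X['nearR']-X['nearL'];print('yaw',np.degrees(yaw),np.degrees(np.arctan2(d[0],-d[1]))*-1,np.linalg.norm(ex),np.linalg.norm(d))
t=X['tip']-X['pin'];print('flap yaw',np.degrees(np.arctan2(t[0],-t[1])))
u=np.array([np.cos(yaw),np.sin(yaw)]);v=np.array([-u[1],u[0]])
for n,o in (('near',(X['nearL'][:2]+X['nearR'][:2])/2+.135*u),('pin',X['pin'][:2]-.068*v),('far',X['farL'][:2]-.148*u-.073*v)):print('thr via',n,o)
o=(X['nearL'][:2]+X['nearR'][:2])/2+.135*u
for k in X: print(k,((X[k][:2]-o)@np.c_[u,v]*1000).round(1))
E
```

```text
cBR [ 0.437  -0.1816  0.1086] 0.0043 [ 0.4365 -0.1789] [ 0.4303 -0.1782]
cBL [ 0.4261 -0.1327  0.0846] 0.0004 [ 0.4233 -0.1282] [ 0.4155 -0.1345]
cFL [ 0.472  -0.1222  0.1207] 0.0001 [ 0.4711 -0.1219] [ 0.47   -0.1226]
cFR [ 0.482  -0.1655  0.1283] 0.0003 [ 0.4827 -0.1662] [ 0.4838 -0.1659]
tip [ 0.5261 -0.1497  0.1229] 0.0005 [ 0.5263 -0.1497] [ 0.5268 -0.1499]
nearL [ 0.3628 -0.0685  0.0894] 0.0007 [ 0.3619 -0.0678] [ 0.3635 -0.0671]
nearR [ 0.4028 -0.2027  0.084 ] 0.0007 [ 0.403  -0.2033] [ 0.4027 -0.2026]
farL [0.6347 0.0149 0.0775] 0.0017 [0.6294 0.0134] [0.6287 0.0106]
pin [ 0.4895 -0.0328  0.1327] 0.0004 [ 0.4898 -0.0328] [ 0.4897 -0.0323]
yaw 16.624048503454155 -16.512743789800382 0.2779634315788168 0.1413212144317026
flap yaw 17.424215283144292
thr via near [ 0.51212504 -0.09659891]
thr via pin [ 0.50921994 -0.09775095]
thr via far [ 0.50809294 -0.10024435]
cBR [-98.9 -56. ]
cBL [-98.8  -6.8]
cFL [-47.1 -12.7]
cFR [-47.5 -58.3]
tip [ -1.4 -55.1]
nearL [-134.9   70.7]
nearR [-135.1  -70.7]
farL [143.1  70.7]
pin [-3.1 67.7]
```

```bash
python3 - <<'E'
from h import *
a=load("w1")["color"][130:210,190:265,::-1];b=load("w2")["color"][165:255,255:340,::-1]
f=lambda i,s:cv2.resize(cv2.convertScaleAbs(i,alpha=1.3),None,fx=s,fy=s,interpolation=cv2.INTER_CUBIC)
A,B=f(a,5),f(b,5);C=np.zeros((450,800,3),np.uint8);C[:400,:375]=A;C[:,375:]=B
cv2.imwrite("pics/ab.png",C)
E
```

```text
(no output)
```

View pics/ab.png

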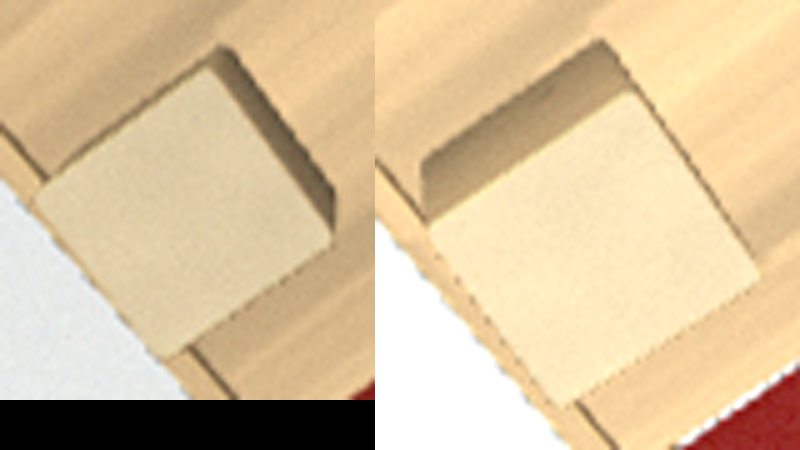

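The enlarged crops show the top-face corners. In w1 they are BR (37,193), BL (210,66), FL (333,240) and FR (168,357). In w2 they are BR (428,228), BL (635,93), FL (760,273) and FR (560,408).

```bash
python3 - <<'E'
from h import *
r1,r2=load("w1"),load("w2")
A=lambda u,v:((u+.5)/5-.5+190,(v+.5)/5-.5+130)
B=lambda u,v:((u-375+.5)/5-.5+255,(v+.5)/5-.5+165)
o=np.array([.5107,-.0973]);yaw=np.radians(16.7);u=np.array([np.cos(yaw),np.sin(yaw)]);v=np.array([-u[1],u[0]])
Q=[]
for k,a,b in (("BR",(37,193),(428,228)),("BL",(210,66),(635,93)),("FL",(333,240),(760,273)),("FR",(168,357),(560,408))):
    P,e=two(r1,A(*a),r2,B(*b));m=(onz(r1,A(*a),.125)+onz(r2,B(*b),.125))[:2]/2
    w=(m-o)@np.c_[u,v]*1000;Q.append(w);print(k,P.round(4),round(e,4),'box',w.round(1))
Q=np.array(Q);print(Q.mean(0),[np.degrees(np.arctan2(d[1],d[0])) for d in (Q[2]-Q[1],Q[3]-Q[0])],[np.degrees(np.arctan2(-d[0],d[1])) for d in (Q[1]-Q[0],Q[2]-Q[3])],[np.linalg.norm(Q[i]-Q[i-1]) for i in range(4)])
s,p,q=T();z=q.as_matrix()[:,2];print('jaw yaw in box',np.degrees(np.arctan2(z[1],z[0])-yaw))
# fingertips seen in wrist
w=r2
for pt in ((235,350),(535,350),(200,415),(588,415)):
    c,d=ray(w,(pt[0]/1.5,pt[1]/1.5)); print(pt,[ (q.inv().apply(c+d*t-p)*1000).round(1).tolist() for t in (.14,.17,.19)])
E
```

```text
BR [ 0.4371 -0.1792  0.1237] 0.0006 box [-94.2 -57. ]
BL [ 0.4253 -0.1326  0.1267] 0.0008 box [-91.7  -9.4]
FL [ 0.4707 -0.1221  0.1232] 0.0007 box [-46.1 -12. ]
FR [ 0.4831 -0.1681  0.1225] 0.0015 box [-47.5 -59.2]
[-69.86447419 -34.41233896] [np.float64(-3.3119990617427444), np.float64(-2.70141981669307)] [np.float64(-3.040131930343047), np.float64(-1.7481591579007822)] [np.float64(46.736070731466455), np.float64(47.66144736774897), np.float64(45.671978101002075), np.float64(47.180444729293015)]
jaw yaw in box 51.83861262867599
(235, 350) [[-50.9, 9.6, -47.4], [-23.1, -2.6, -57.6], [-4.6, -10.8, -64.4]]
(535, 350) [[-50.9, 9.5, 44.4], [-23.1, -2.8, 54.0], [-4.5, -10.9, 60.3]]
(200, 415) [[-56.0, -9.6, -58.2], [-29.4, -26.0, -70.6], [-11.6, -36.8, -78.9]]
(588, 415) [[-56.0, -9.8, 60.7], [-29.3, -26.1, 73.6], [-11.5, -37.0, 82.3]]
```

```bash
cat > g.py <<'E'
from h import *
O=np.array([.5107,-.0973]);YAW=np.radians(16.7);E=np.array([[np.cos(YAW),-np.sin(YAW)],[np.sin(YAW),np.cos(YAW)]])
def plan(tg):
    """tg: list of (b,yc,phi_deg,z): contact corner of right finger in box mm -> rows in tool units"""
    s,p,q=T();zz=q.as_matrix()[:,2];f0=np.arctan2(zz[1],zz[0])-YAW
    cb=E.T@(p[:2]-O)*1000;c,n=np.cos(f0),np.sin(f0)
    print('t',s["time"],'C',cb.round(1),'phi',np.degrees(f0).round(1),'K',(cb+[-42.5*c+11*n,-42.5*n-11*c]).round(1),'Lf',(cb+[57*c+11*n,57*n-11*c]).round(1),'z',p[2].round(4),'F',s["contact_force"].round(1))
    for b,y,ph,z in tg:
        f=np.radians(ph);c,n=np.cos(f),np.sin(f)
        C=np.array([b,y])-[-42.5*c+11*n,-42.5*n-11*c]
        P=np.r_[O+E@C/1000,z];d=q.inv().apply(P-p)/.3
        print((b,y,ph),d.round(3).tolist(),round(-(f-f0)/(np.pi/2),3))
E
python3 - <<'E'
from g import *
plan([(-102,-31,14,.16)])
E
```

```text
t 2.5 C [-123.1  -41.3] phi 51.8 K [-140.8  -81.5] Lf [-79.3  -3.3] z 0.2256 F [0.5 0.3 0.7]
(-102, -31, 14) [0.219, -0.092, 0.205] 0.42
```

Emit:
{"fn": "play_rows", "kwargs": {"rows": [[100,[0.1,-0.09,0.205],[0.15,0,0]],[100,[0.22,-0.09,0.205],[0.42,0,0]],[100,[0.22,-0.09,0.205],[0.42,0,0]],[100,[0.22,-0.09,0.205],[0.42,0,0]],[100,[0.22,-0.09,0.205],[0.42,0,0]],[100,[0.22,-0.09,0.205],[0.42,0,0]],[100,[0.22,-0.09,0.205],[0.42,0,0]],[100,[0.22,-0.09,0.205],[0.42,0,0]]]}}

```text
time: 3.17
eef_pos: [0.4538, -0.1249, 0.1612]
tcp_rot: [-0.189, 0.681, 0.188, 0.682]
contact_force: [-0.5, 0.1, 0.1]
opening: 1.001
```

```bash
python3 - <<'E'
from g import *
plan([(-102,-31,14,.12),(-102,-31,14,.10),(-102,-31,14,.085)])
snap("w3");snap("s3","scene")
E
```

```text
t 3.1667 C [-62.4 -10.1] phi 14.3 K [-100.9  -31.2] Lf [-4.5 -6.7] z 0.1612 F [-0.5  0.1  0.1]
(-102, -31, 14) [0.137, 0.001, -0.003] 0.003
(-102, -31, 14) [0.204, 0.001, -0.003] 0.003
(-102, -31, 14) [0.254, 0.001, -0.004] 0.003
```

View pics/w3.png

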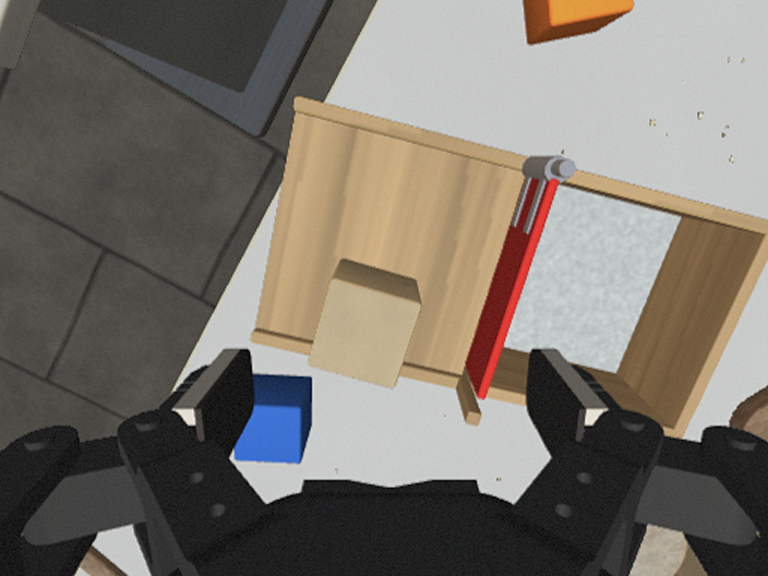

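The wrist view shows the cube between the finger columns, but the fingertips appear at rows 350–405, lower than I expected. I'll check where the tips really are in the scene view, with the TCP model marked.

```bash
python3 - <<'E'
from g import *
r=load("s3");s,p,q=T();im=r["color"][:,:,::-1].copy()
x0,y0,w,h,k=210,110,133,100,6
c=cv2.resize(im[y0:y0+h,x0:x0+w],None,fx=k,fy=k,interpolation=cv2.INTER_CUBIC)
for X,col in ((0,(0,0,255)),(-13,(0,255,0)),(-50,(255,0,0))):
    for Z in (-57,-42.5,42.5,57):
        a=(proj(r,p+q.apply(np.array([X,0,Z])/1000))-[x0,y0]+.5)*k
        cv2.circle(c,tuple(int(i) for i in a),3,col,-1)
cv2.imwrite("pics/s3c.png",c)
w=load("w3")
for X in (0,-13,-30,-50):print(X,[ (proj(w,p+q.apply(np.array([X,Y,Z])/1000))*1.5).round().tolist() for Y,Z in ((11,42.5),(-11,42.5),(11,57))])
E
```

```text
0 [[489.0, 293.0], [486.0, 342.0], [524.0, 293.0]]
-13 [[496.0, 303.0], [492.0, 355.0], [533.0, 303.0]]
-30 [[507.0, 318.0], [502.0, 375.0], [548.0, 318.0]]
-50 [[522.0, 340.0], [517.0, 403.0], [569.0, 340.0]]
```

View pics/s3c.png

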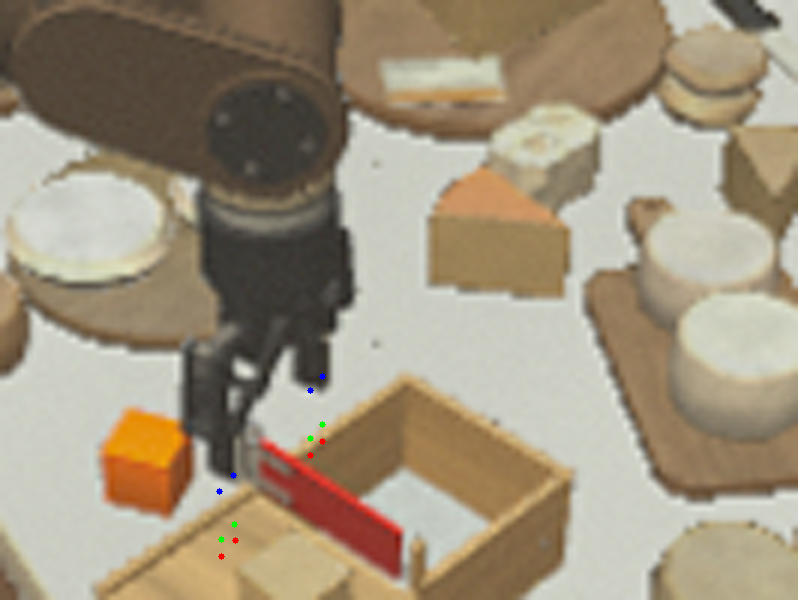

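Both views agree that the open fingertips sit about 52 mm behind the reported TCP along the tool, so I'll use that measured offset instead of the text. I'll go slightly back and down to a tip height of about 0.14, then re-check.

```bash
python3 - <<'E'
from g import *
plan([(-106,-31,14,.088),(-106,-31,14,.035)])
E
```

```text
t 3.2667 C [-63.1 -10.4] phi 14.2 K [-101.6  -31.5] Lf [-5.2 -7.1] z 0.1608 F [-0.9  0.2 -0.6]
(-106, -31, 14) [0.243, 0.005, -0.014] 0.002
(-106, -31, 14) [0.419, 0.005, -0.014] 0.002
```

Emit:
{"fn": "play_rows", "kwargs": {"rows": [[100,[0.12,0.005,-0.014],[0,0,0]],[100,[0.24,0.005,-0.014],[0,0,0]],[100,[0.24,0.005,-0.014],[0,0,0]],[100,[0.24,0.005,-0.014],[0,0,0]]]}}

```text
time: 3.6
eef_pos: [0.4466, -0.1259, 0.0867]
tcp_rot: [-0.186, 0.683, 0.189, 0.681]
contact_force: [0.4, 0.3, 0.8]
opening: 1.0
```

```bash
python3 - <<'E'
from g import *
plan([(-106,-31,14,.035)])
snap("w4")
E
```

```text
t 3.6 C [-69.7  -9. ] phi 14.1 K [-108.2  -30. ] Lf [-11.7  -5.8] z 0.0867 F [0.4 0.3 0.8]
(-106, -31, 14) [0.172, -0.006, 0.007] 0.001
```

View pics/w4.png

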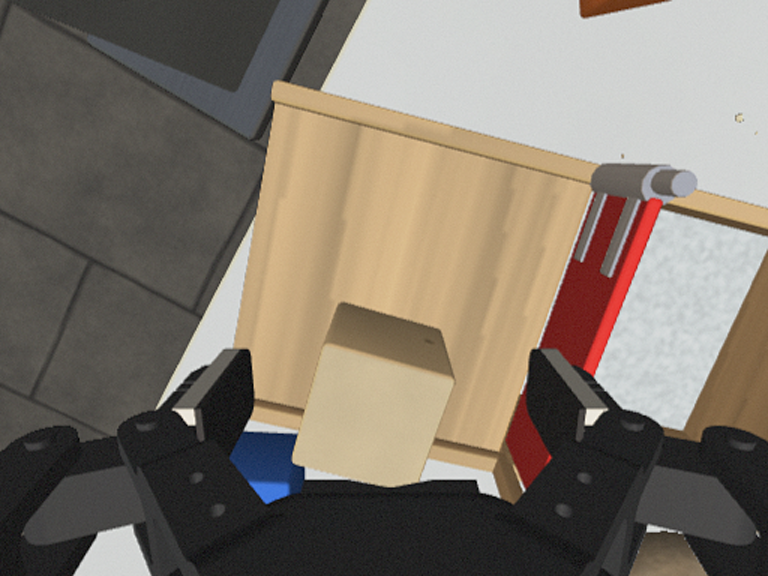

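The wrist view shows the right fingertip (250,350–405) behind the cube's left-middle part, with a gap of about 15 mm. The left finger is in front of the flap with a gap of about 10 mm. I'll turn to a smaller angle for more reach and descend.

```bash
python3 - <<'E'
from g import *
plan([(-106,-30,5,.0867),(-106,-30,5,.035)])
E
```

```text
t 3.65 C [-68.2 -10.4] phi 14.1 K [-106.8  -31.4] Lf [-10.3  -7.2] z 0.0888 F [ 0.1 -0.2  0.3]
(-106, -30, 5) [0.007, -0.019, 0.008] 0.101
(-106, -30, 5) [0.179, -0.019, 0.008] 0.101
```

Emit:
{"fn": "play_rows", "kwargs": {"rows": [[100,[0.0,-0.02,0.008],[0.06,0,0]],[100,[0.0,-0.02,0.008],[0.1,0,0]],[100,[0.05,-0.02,0.008],[0.1,0,0]],[100,[0.1,-0.02,0.008],[0.1,0,0]],[100,[0.14,-0.02,0.008],[0.1,0,0]],[100,[0.16,-0.02,0.008],[0.1,0,0]],[100,[0.175,-0.02,0.008],[0.1,0,0]],[100,[0.175,-0.02,0.008],[0.1,0,0]]]}}

```text
time: 4.32
eef_pos: [0.4539, -0.1312, 0.0364]
tcp_rot: [-0.134, 0.694, 0.133, 0.695]
contact_force: [-0.8, 0.5, -0.1]
opening: 1.002
```

```bash
python3 - <<'E'
from g import *
plan([(-99,-30,5,.036),(-92,-30,5,.036),(-86,-30,12,.036),(-80,-30,18,.036)])
snap("w5")
E
```

```text
t 4.3167 C [-64.2 -16.1] phi 5.0 K [-105.6  -30.8] Lf [ -6.4 -22. ] z 0.0364 F [-0.8  0.5 -0.1]
(-99, -30, 5) [0.001, 0.001, 0.022] 0.0
(-92, -30, 5) [0.001, -0.001, 0.045] 0.0
(-86, -30, 12) [0.001, 0.014, 0.06] -0.077
(-80, -30, 18) [0.001, 0.026, 0.073] -0.144
```

View pics/w5.png

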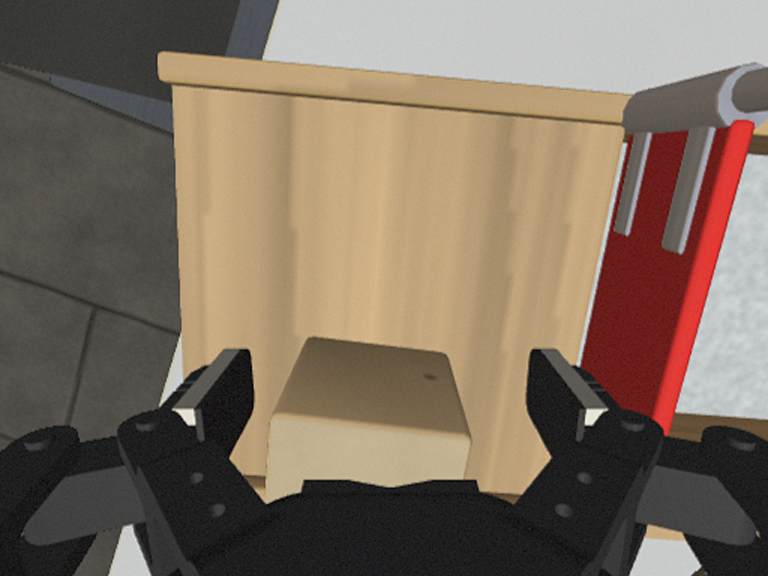

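Nothing is touching yet: the gap to the flap is about 9 mm and to the cube about 13 mm, so the flap gets pushed first. Start pushing.

Emit:
{"fn": "play_rows", "kwargs": {"rows": [[100,[0.0,0.0,0.015],[0,0,0]],[100,[0.0,0.0,0.03],[0,0,0]],[100,[0.0,0.0,0.045],[0,0,0]],[100,[0.0,0.007,0.053],[-0.04,0,0]],[100,[0.0,0.014,0.06],[-0.077,0,0]],[100,[0.0,0.02,0.067],[-0.11,0,0]],[100,[0.0,0.026,0.073],[-0.144,0,0]],[100,[0.0,0.026,0.073],[-0.144,0,0]]]}}

```text
time: 5.03
eef_pos: [0.4709, -0.1151, 0.0358]
tcp_rot: [-0.211, 0.675, 0.211, 0.675]
contact_force: [-2.0, -1.4, 1.2]
opening: 0.997
```

```bash
python3 - <<'E'
from g import *
plan([(-72.5,-30,24,.036),(-65,-30,30,.036),(-57,-30,35,.036),(-50,-30,38,.036),(-40,-30,39,.036),(-30,-30,40,.036)])
snap("w6")
E
```

```text
t 5.0333 C [-43.3  -5.6] phi 18.1 K [-80.3 -29.3] Lf [14.3  1.6] z 0.0358 F [-2.  -1.4  1.2]
(-72.5, -30, 24) [-0.001, 0.004, 0.019] -0.066
(-65, -30, 30) [-0.001, 0.01, 0.037] -0.132
(-57, -30, 35) [-0.001, 0.013, 0.056] -0.188
(-50, -30, 38) [-0.001, 0.013, 0.074] -0.221
(-40, -30, 39) [-0.001, 0.004, 0.104] -0.232
(-30, -30, 40) [-0.001, -0.004, 0.135] -0.243
```

View pics/w6.png

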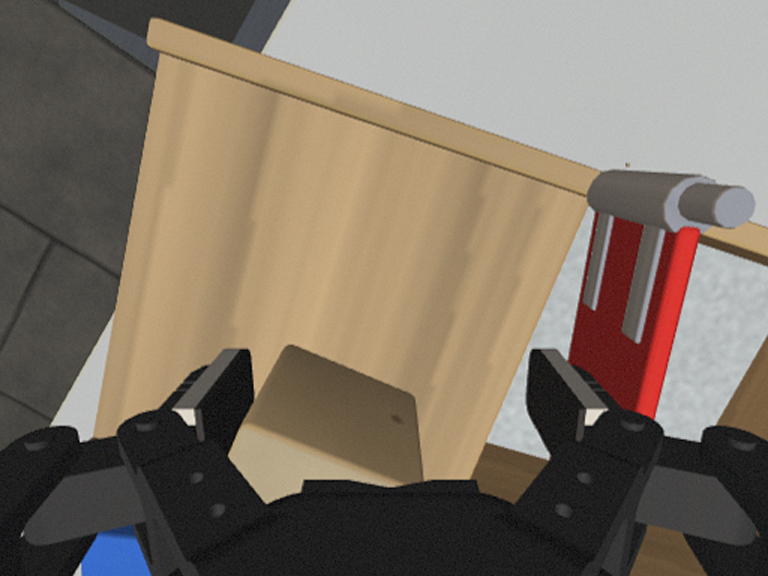

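The flap is open about 0.2 rad with the bin floor showing between the deck edge and the panel. The cube's rear face, with its bottom edge at (290,345), touches the right finger's corner. Continue.

Emit:
{"fn": "play_rows", "kwargs": {"rows": [[100,[0.0,0.004,0.019],[-0.066,0,0]],[100,[0.0,0.01,0.037],[-0.132,0,0]],[100,[0.0,0.013,0.056],[-0.188,0,0]],[100,[0.0,0.013,0.074],[-0.22,0,0]],[100,[0.0,0.009,0.089],[-0.226,0,0]],[100,[0.0,0.004,0.104],[-0.232,0,0]],[100,[0.0,0.0,0.119],[-0.238,0,0]],[100,[0.0,0.0,0.119],[-0.238,0,0]]]}}

```text
time: 5.75
eef_pos: [0.4994, -0.0952, 0.0351]
tcp_rot: [-0.332, 0.625, 0.333, 0.623]
contact_force: [-2.8, -2.3, 0.0]
opening: 1.001
```

```bash
python3 - <<'E'
from g import *
plan([(-28,-30,40,.036),(-20,-30,40,.036),(-10,-30,39,.036),(0,-30,38,.036),(5,-30,38,.036)])
def red(n,cam):
    r=snap(n,cam);i=r["color"].astype(int);m=((i[...,0]>130)&(i[...,1]<70)&(i[...,2]<70)).astype(np.uint8)
    k,l,st,ce=cv2.connectedComponentsWithStats(m);return r,[(st[j],ce[j].round()) for j in range(1,k) if st[j][4]>15]
r,c=red("s7","scene");print(c)
for th in (0,.4,.6,.8,1.,1.2):
    P=np.r_[O+E@(np.array([0,68])+124*np.array([np.sin(th),-np.cos(th)]))/1000,.122];print(th,proj(r,P).round(1))
E
```

```text
t 5.75 C [-10.2   5.2] phi 39.4 K [-36.1 -30.2] Lf [40.8 32.9] z 0.0351 F [-2.8 -2.3  0. ]
(-28, -30, 40) [-0.003, -0.015, 0.021] -0.007
(-20, -30, 40) [-0.003, -0.032, 0.042] -0.007
(-10, -30, 39) [-0.003, -0.055, 0.068] 0.004
(0, -30, 38) [-0.003, -0.079, 0.094] 0.015
(5, -30, 38) [-0.003, -0.09, 0.107] 0.015
[(array([267, 178,  17,  10, 122], dtype=int32), array([275., 182.])), (array([471, 315,  17,   5,  28], dtype=int32), array([479., 317.]))]
0 [276.6 197.8]
0.4 [283.6 190. ]
0.6 [285.1 185.7]
0.8 [285.2 181.4]
1.0 [284.1 177.1]
1.2 [281.8 173.2]
```

The flap is open about 0.8 rad. Push the cube over the edge.

Emit:
{"fn": "play_rows", "kwargs": {"rows": [[100,[0.0,-0.015,0.021],[-0.005,0,0]],[100,[0.0,-0.032,0.042],[-0.005,0,0]],[100,[0.0,-0.043,0.055],[0,0,0]],[100,[0.0,-0.055,0.068],[0.004,0,0]],[100,[0.0,-0.067,0.081],[0.01,0,0]],[100,[0.0,-0.079,0.094],[0.015,0,0]],[100,[0.0,-0.09,0.107],[0.015,0,0]],[100,[0.0,-0.09,0.107],[0.015,0,0]],[100,[0.0,-0.09,0.107],[0.015,0,0]]]}}

```text
time: 6.55
eef_pos: [0.5414, -0.0835, 0.0358]
tcp_rot: [-0.325, 0.627, 0.325, 0.629]
contact_force: [1.5, -1.6, 0.2]
opening: 0.999
```

```bash
python3 - <<'E'
from g import *
plan([(-10,-30,39,.036),(-36,-30,39,.036),(-57,-30,34,.036),(-72,-30,22,.036),(-86,-30,12,.036),(-95,-30,5,.036),(-106,-30,5,.036)])
r=snap("s8","scene");w=snap("w8","wrist")
a=cv2.resize(r["color"][120:220,210:310,::-1],None,fx=3.6,fy=3.6,interpolation=cv2.INTER_CUBIC)
b=cv2.resize(w["color"][:,:,::-1],(440,330),interpolation=cv2.INTER_AREA)
C=np.zeros((360,800,3),np.uint8);C[:,:360]=a;C[:330,360:]=b;cv2.imwrite("pics/c8.png",C)
E
```

```text
t 6.55 C [33.4  4.4] phi 38.0 K [  6.7 -30.4] Lf [85.  30.9] z 0.0358 F [ 1.5 -1.6  0.2]
(-10, -30, 39) [-0.001, 0.038, -0.044] -0.011
(-36, -30, 39) [-0.001, 0.091, -0.112] -0.011
(-57, -30, 34) [-0.001, 0.122, -0.164] 0.045
(-72, -30, 22) [-0.001, 0.122, -0.201] 0.178
(-86, -30, 12) [-0.001, 0.125, -0.241] 0.289
(-95, -30, 5) [-0.001, 0.127, -0.269] 0.367
(-106, -30, 5) [-0.001, 0.149, -0.298] 0.367
```

View pics/c8.png

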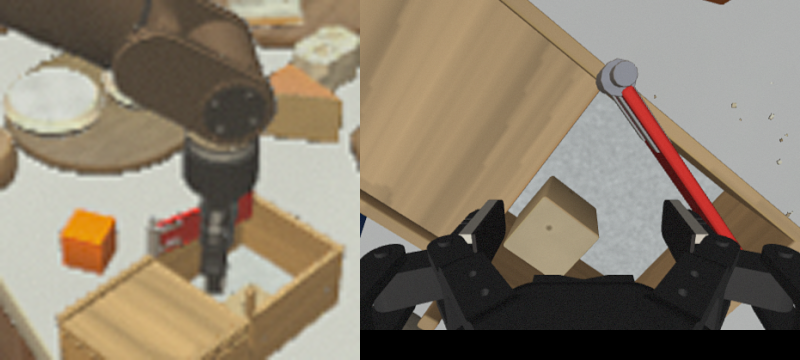

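The cube has dropped into the bin and lies on its floor, seen at (550,235) in the wrist half. The deck is empty and the flap is held wide open. Now draw back along the reverse path.

Emit:
{"fn": "play_rows", "kwargs": {"rows": [[100,[0.0,0.038,-0.044],[-0.01,0,0]],[100,[0.0,0.065,-0.078],[-0.01,0,0]],[100,[0.0,0.091,-0.112],[-0.01,0,0]],[100,[0.0,0.122,-0.164],[0.045,0,0]],[100,[0.0,0.122,-0.182],[0.11,0,0]],[100,[0.0,0.122,-0.201],[0.178,0,0]],[100,[0.0,0.124,-0.221],[0.235,0,0]],[100,[0.0,0.125,-0.241],[0.289,0,0]],[100,[0.0,0.127,-0.269],[0.367,0,0]],[100,[0.0,0.149,-0.298],[0.367,0,0]]]}}

```text
time: 7.48
eef_pos: [0.452, -0.1308, 0.0356]
tcp_rot: [-0.132, 0.694, 0.133, 0.695]
contact_force: [0.0, -0.7, 0.1]
opening: 0.999
```

Emit:
{"fn": "play_rows", "kwargs": {"rows": [[100,[0,0,0],[0,0,0]],[100,[-0.05,0,0],[0,0,0]],[100,[-0.15,0,0],[0,0,0]],[100,[-0.28,0,0],[0,0,0]],[100,[-0.4,0,0],[0,0,0]],[100,[-0.52,0.0,0],[0,0,0]],[100,[-0.6,0.0,0],[0,0,0]],[100,[-0.6,0.0,0],[0,0,0]]]}}

```text
time: 8.15
eef_pos: [0.4554, -0.1319, 0.2228]
tcp_rot: [-0.137, 0.691, 0.132, 0.698]
contact_force: [0.1, 0.2, 0.6]
opening: 1.0
```

```bash
python3 - <<'E'
from g import *
plan([]);w=snap("w9");r=load("w3")
def tip(w):
    i=w["color"].astype(int);m=((i[...,0]>190)&(i[...,1]<70)&(i[...,2]<70)).astype(np.uint8)
    k,l,st,ce=cv2.connectedComponentsWithStats(m);j=1+st[1:,4].argmax();y,x=np.nonzero(l==j)
    vx,vy,a,b=cv2.fitLine(np.c_[x,y].astype(np.float32),cv2.DIST_L2,0,.01,.01).ravel()
    P=onz(w,(a,b),.122)[:2];Q=onz(w,(a+vx*20,b+vy*20),.122)[:2];d=E.T@(Q-P);f=lambda p:(E.T@(p-O)*1000).round(1)
    ends=[f(onz(w,(x[s],y[s]),.122)[:2]) for s in (y.argmin(),y.argmax())]
    return 'flap angle',np.degrees(np.arctan(-d[0]/d[1])).round(2),f(P),ends
print(tip(r));print(tip(w))
# cube: bin floor colours; project expected cube-size patch
i=w["color"];h=cv2.cvtColor(i,cv2.COLOR_RGB2HSV)
for lab,pts in (('bin',[(x,y) for x in range(15,136,20) for y in range(-60,61,20)]),):
    for x in range(15,136,20):print(x,[tuple(int(v) for v in i[tuple(int(round(t)) for t in proj(w,np.r_[O+E@np.array([x,y])/1000,.056])[::-1])]) if all(0<=t<m for t,m in zip(proj(w,np.r_[O+E@np.array([x,y])/1000,.056]),(512,384))) else None for y in range(-60,61,20)])
E
```

```text
t 8.15 C [-63.  -17.3] phi 5.2 K [-104.3  -32.1] Lf [ -5.2 -23. ] z 0.2228 F [0.1 0.2 0.6]
('flap angle', np.float64(0.13), array([-0.1,  8.2]), [array([-1.2, 62.8]), array([  1.5, -55.6])])
('flap angle', np.float64(0.11), array([-0.2,  6.8]), [array([-1.9, 62.2]), array([ -1.4, -55. ])])
15 [(228, 64, 56), (228, 65, 60), (224, 59, 56), (228, 65, 59), (229, 69, 61), (222, 56, 52), (227, 66, 60)]
35 [(197, 182, 148), (198, 183, 148), (196, 179, 147), (196, 201, 201), (195, 201, 201), (195, 199, 202), (194, 201, 200)]
55 [(201, 186, 151), (198, 184, 148), (197, 181, 146), (189, 194, 195), (198, 204, 204), (200, 205, 204), (198, 205, 204)]
75 [(107, 85, 60), (195, 201, 200), (200, 206, 207), (198, 203, 203), (195, 201, 199), (200, 206, 206), (199, 206, 207)]
95 [(108, 86, 58), (195, 199, 200), (198, 203, 203), (206, 209, 211), (192, 199, 198), (195, 199, 199), (199, 204, 206)]
115 [(106, 84, 59), (111, 86, 57), (120, 98, 77), (114, 94, 65), (114, 89, 60), (121, 94, 66), (119, 94, 65)]
135 [(121, 92, 61), (125, 98, 69), (124, 99, 69), (122, 98, 66), (123, 97, 68), (120, 94, 64), (119, 93, 63)]
```

The flap is shut at 0.11°, against 0.13° at the start. The cube lies in the bin, and the robot is clear at about 0.19 m above the push height. Handing in.

```bash
python3 -c "
from plant import ctrl
print(ctrl.sign_off())"
```

```text
the job is handed in; nothing more can be done
None
```

The cheese cube is in the fondue bin, the flap is shut again, and I handed the job in. That was at about 8.2 s of the 32 s allowed.

**What I did:** The left finger opened the flap. It kept holding it while the right finger pushed the cube along the deck and over the edge. I then backed out along the same path so the flap closed behind the finger, and lifted straight up.

**Last checks:**
- **Cube:** the picture taken just after the drop shows it on the bin floor with the deck empty. Colour samples after retreating still show its pale yellow in the bin.
- **Flap:** the last wrist picture puts it at 0.11°, against 0.13° before I touched it.
- **Forces:** the tool reads about 0 N and is clear of everything. The readings at the end of each move never passed about 4 N; I did not watch the force between those points.

**What disagreed or went unchecked:**
- **Tool tip:** the open fingertips sit about 52 mm behind the reported tool point, not at it. I saw this in two views and used the measured value.
- **Order of pushing:** the cube stood so far back that the flap could be only slightly open, an estimated 4 mm, when the cube began to move. It was at about 0.8 rad (estimated from the scene camera) before the cube reached the edge.
- **Bystanders:** I saw no contact with them, but did not measure their positions again at the end.

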